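# Seat a tube rack on the shaker and proof-tighten its clamp screw

## Task

Gently push the red tube rack on the shaker fully home against its back stop, then swing the orange-gripped clamp lever clockwise until the screw comes up tight and lean on it with a steady torque of 1 N m for one full second to check that it holds without turning further. Never put more than 1.6 N m on the screw. Then let go, leaving the rack home and clamped and the things around the shaker undisturbed.

Things in the scene. Friction and masses are not known exactly. Their poses are not given: they have to be found in the camera images.
- shaker: White shaker fixed to the bench; origin on the bench under the centre of its aluminium platform, 200 (x) x 320 (y) mm, top 55 mm up; x points to the back stop, z up. In this frame (mm): back stop, dark bar 30 high, front face at x 75, y -135 to 35; side rails 12 high along x, inner faces at y -138 and 38; blue clamp tower 44 x 36, 50 high, at x 30, y 108. Platform front, x -100 to -80, is clear.
- rack_home (a point): Fixed point of the shaker where the rack's centre lies when the rack is fully home: x 30, y -50, z 77.5 mm in the shaker's frame; same axes.
- rack_center (a point): Centre of the loose red tube rack, 90 (x) x 170 (y) x 45 mm high, 0.3 to 0.65 kg, caps to 68 mm. x points to the back stop. It starts 12 to 30 mm short of the stop, between rails (3 mm play). Push its flat front face (45 mm to -x of this point), under 25 N; it slides at 2 to 6 N. The lug on its +y end goes under the steel clamp foot, which drops 4 mm per rad of screw.
- screw_axis (a point): Fixed point of the shaker on the vertical axis of the clamp screw, 152 mm above the bench: x 30, y 105 mm in the shaker's frame; same axes.
- lever_grip (a point): Middle of the lever's upright orange grip: a round post, 16 mm thick, 100 mm from the screw's axis, free from 131 to 172 mm above the bench (this point at 152), on a black lever bar 14 mm wide. x points from the grip to the screw's axis, z up. 10 N on the grip, level and square to the lever, makes 1 N m.
- clamp_screw (a joint): Turn of the clamp screw with its lever, rad, clockwise from above positive. At 0 the lever points along the shaker's -x; it starts loose at 0.15 to 0.8, runs with 0.2 N m of friction and comes tight on a firm seat at 1.3 (lever mostly along the shaker's +y). It stays where it is left.
- lever_flex (a joint): Elastic flex of the lever's shank on the screw, rad, clockwise positive, 0 when free: 0.02 rad per N m (2 mm at the grip for 10 N). Noisy reading; the force felt by the gripper is the better measure.
- tip_box: Bystander: pipette-tip box, white with a blue top, 85 x 120 x 62 mm, on the bench to the right of the shaker (about 265 mm from its centre). Origin under its centre.
- jar: Bystander: small white screw-cap jar, 64 mm across, 60 mm high, on the bench to the left of the shaker (about 310 mm from its centre). Origin under its centre.
- bottle: Bystander: glass bottle with a blue cap, 72 mm across, 150 mm high, on the bench beyond the shaker's back stop (about 205 mm from its centre). Origin under its centre.
- rack: The same rack; origin under its centre, on the platform.
Not all that is in view belongs to the job. Of the things that look like the rack, the middle-sized one is meant.

How it is judged:
On the way, in this order (a step that is already met when the one before it is completed fails the run):
1. the rack is home against the back stop (within 3 mm) (x of rack_center in the frame of rack_home above -0.003 m and distance between rack_center and rack_home below 0.006 m), for 0.2 s.
2. the screw is at its seat and carries a steady 0.75 to 1.3 N m for 0.8 s (value of joint clamp_screw above 1.27 rad and value of joint lever_flex between 0.015 and 0.026 rad), for 0.8 s.
At the end, for the whole second after the job is handed in: The rack's centre is within 6 mm of its home point and no more than 3 mm short of the back stop, the clamp screw is left tight (within 0.06 rad of its seat) with no torque left on it (under 0.3 N m), and the robot has let go (all of step 1 and value of joint clamp_screw above 1.24 rad and value of joint lever_flex below 0.006 rad); the robot touches nothing.
It fails at once if more than 1.6 N m on the screw (value of joint lever_flex above 0.032 rad).
It fails at once if the rack is pushed with more than 25 N (contact force between the fingers and rack above 25 N).
It fails at once if a bystander is disturbed (moved 20 mm) (distance of any of tip_box, jar, bottle from where it was at the start of the episode above 0.02 m).
It also fails if it takes over 72 s, if anything falls off the work surface, if the arm or the gripper's body presses on something with over 40 N, if the wrist force passes 120 N, or if a joint passes its speed limit or range.

## Robot

A 6-joint arm with a two-finger parallel gripper is mounted at the origin on the work surface. World frame = base frame: x ahead of the robot, y to its left, z up, the work surface at z = 0. Lengths are in m, angles in rad, forces in N, time in s.
With the tool pointing down it reaches from about 0.25 to 0.775 m from the base axis. Payload 4 kg.
Tool frame: the origin (TCP) lies at the very end of the fingers, on their centre line; the grasp point (between the pads) lies 19 mm behind it (robot.hold_point_z is the distance from the TCP to the grasp point, in m); z points along the fingers, y is the line along which they close (so a half turn about z gives the same grasp; the last joint's range is limited). The gripper opens to 94 mm and grips with 3 to 60 N. Pads are 16 mm wide; open, the fingers measure 119 mm over their backs; the gripper's body (75 mm by 177 mm) begins 78 mm behind the grasp point.
Start: joints at [1.084, 0.087, 1.371, -0, 1.684, -0.103], TCP at [0.206, 0.51, 0.176] pointing down, gripper open.
Joint ranges: [-3.1, 3.1], [-0.76, 2.03], [0.27, 2.55], [-1.08, 4.22], [0.17, 2.65], [-2.57, 2.57]. Speed limits (rad/s): [2.79, 2.79, 3.14, 3.14, 3.14, 3.14].

## Interface

Orientations are given as [roll, pitch, yaw] about the fixed x, y, z axes, in that order (R = Rz(yaw) Ry(pitch) Rx(roll)).
In Python, from bench import robot gives the robot as it stands.
- The arm moves only by the tool carry_out, never from a script. Its argument "steps" is a list of rows, each a list of 3 entries, a list of its own where there are three numbers: the shift along the tool's x, y, z in m, then the turn about the tool's z in units of 10 degrees (1.0 is 10 degrees), then the closure, from -1 (fully open) to 1 (shut). In form: [[[tx, ty, tz], roll, jaw], ...]. A call has 1 to 10 rows; each row is the pose to reach, as a shift and turn from the pose commanded when the call began, along the tool's axes at that moment; what a row does not reach only later rows make up. A row lasts 1/8 s, in which the tool goes at most 62.5 mm and 10.7 degrees, less where a joint would pass 70% of its speed; a pose out of reach is approached as far as the arm can. A call with a gripper value outside its range is refused whole. The fingers move at their own pace and stop on an object; the grip force is fixed at half the most. Time passes only in rows, so rows that repeat a pose let the fingers close. It gives the time, the measured TCP pose, the force, the opening and the grip force at its end, in the units of the state.
- robot.get_obs(): the state, without advancing time (a new reading comes with each control period).
- robot.snapshot(name): name is "scene" or "top" or "wrist"; returns a dict with "image" (480x640x3 uint8, red, green, blue), "z_map" (480x640 float32, m along the optical axis (not along the pixel's ray), 0 where there is no reading), "mtx" (3x3 intrinsics, pixels), "R" (3x3) and "t" (3): a world point X has camera coordinates R X + t. Camera axes: x right, y down, z forward; pixel columns grow to the right and rows downward; lengths in m; the calibration is good to about 2 mm. A picture is of the moment at which its call begins.
- robot.close_job(): hands the job in; it is judged then, once.
The state is a dict: "time": time; "joint_positions": joint angles; "qvel": joint speeds; "joint_torque": joint torques, N m; "tool_pos": TCP position; "ee_rot": TCP orientation; "wrist_force": force on the tool from outside, world axes, zero at the start; "wrist_torque": the same for the moment, N m; "width": finger opening in m; "finger_force": force on a finger pad.
Only numpy, scipy, OpenCV 4.12 (cv2) and the standard library are available. Lean on these libraries where they do the work, as an engineer would, in place of code of your own. Each camera call takes 0.05 s, during which the arm holds its last target. There are 200 camera calls.

## Working session

There is one attempt and no reset: what is moved stays moved. The work goes in short steps, Python scripts to look and compute and a tool call to move; the robot and the scene stay as the last step left them, time stands still between calls to the robot, and variables do not carry over. Pictures are saved under pics/ and viewed, at most 10 in all, crops included, and the job is handed in when it is done.

Besides the shell and the picture viewer there is one more tool, called after ">>>" as name([rows], argument=value, ...), one row to a line, values as JSON. carry_out: Moves the arm, as the interface text tells. Its arguments: {"type":"object","properties":{"steps":{"type":"array","items":{"type":"array"}}},"required":["steps"]}

```bash
mkdir -p pics; cat > h.py <<'E'
import numpy as np, cv2
from bench import robot
def snap(n,f=None):
    s=robot.snapshot(n)
    if f: cv2.imwrite(f'pics/{f}.png',s['image'][:,:,::-1])
    np.savez(f'/tmp/{f or n}.npz',**s)
    return s
def cloud(s):
    z=s['z_map'];v,u=np.mgrid[:480,:640]
    K=s['mtx'];c=np.stack([(u-K[0,2])/K[0,0]*z,(v-K[1,2])/K[1,1]*z,z],-1)
    return (c-s['t'])@s['R']   # R^T (c-t)
E
python3 - <<'E'
from h import *
for n in ('scene','top'): s=snap(n,n+'0'); print(n, -s['R'].T@s['t'], s['z_map'].min(), s['z_map'].max())
o=robot.get_obs(); print({k:np.round(v,3) for k,v in o.items()})
E
```

```text
scene [1.12336207 0.3097932  0.74571   ] 0.0 3.366223
top [0.42098141 0.02801314 1.61523276] 0.0 2.4762018
{'time': np.float64(0.1), 'joint_positions': array([ 1.084,  0.088,  1.372, -0.   ,  1.684, -0.103]), 'qvel': array([ 0.001, -0.004, -0.004,  0.001, -0.   ,  0.002]), 'joint_torque': array([ 2.0000e-03, -3.4125e+01, -3.0330e+01,  7.2000e-02,  3.0000e-02,
       -0.0000e+00]), 'tool_pos': array([0.206, 0.509, 0.175]), 'ee_rot': array([-3.14 , -0.   ,  2.758]), 'wrist_force': array([ 0.677, -0.466, -0.126]), 'wrist_torque': array([ 0.007, -0.005,  0.005]), 'finger_force': np.float64(0.0), 'width': np.float64(0.094)}
```

View pics/top0.png

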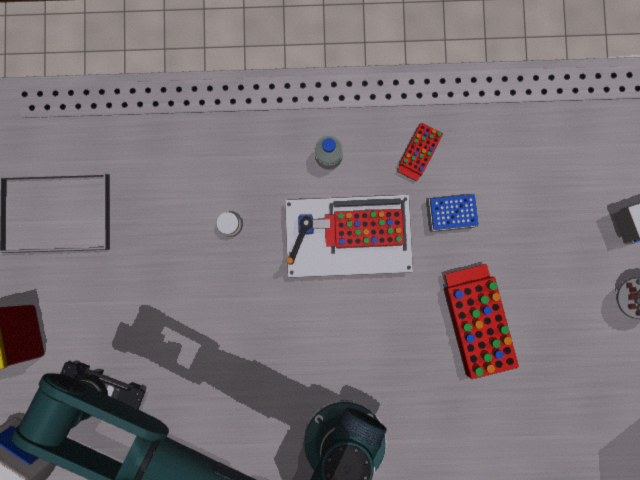

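View pics/scene0.png

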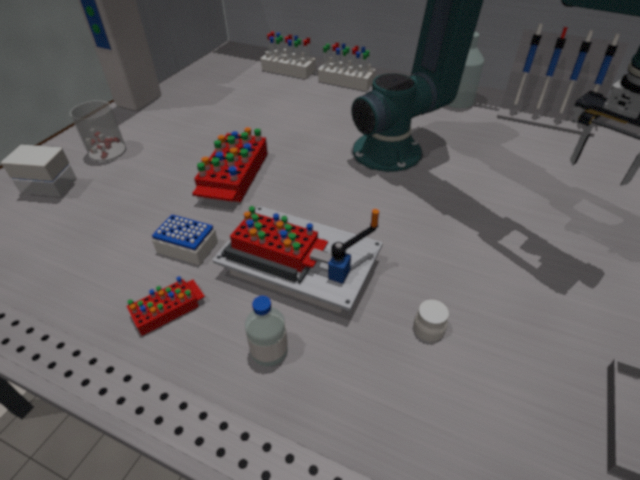

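The top view shows the shaker at about (348,236) with the middle-sized rack on it (370,228). The screw is at (306,223), the orange grip at (291,261), the jar at (229,223), the bottle at (328,152) and the tip box at (453,212). The scene view agrees with this.

```bash
cat > m.py <<'E'
from h import *
for n in ('top0','scene0'):
    s=np.load(f'/tmp/{n}.npz'); P=cloud(s); im=s['image'].astype(int)
    hsv=cv2.cvtColor(s['image'],cv2.COLOR_RGB2HSV).astype(int)
    ok=(s['z_map']>0)&(P[...,0]>.2)&(P[...,0]<.85)&(P[...,1]>-.25)&(P[...,1]<.3)
    # platform: light, z ~ .055
    m=ok&(abs(P[...,2]-.055)<.006)&(hsv[...,1]<40)&(hsv[...,2]>120)
    nn,l,st,ce=cv2.connectedComponentsWithStats(m.astype(np.uint8)); k=1+st[1:,4].argmax(); m=l==k
    q=P[m]; r=cv2.minAreaRect((q[:,:2]*1000).astype(np.float32)); print(n,'platform',len(q),q[:,2].mean(),r)
    def rep(name,mm):
        q=P[mm]; print(name,mm.sum(),np.argwhere(mm).mean(0).round(1)[::-1],np.median(q,0).round(4),q.min(0).round(3),q.max(0).round(3))
    near=ok&(np.hypot(P[...,0]-np.mean(q[:,0]),P[...,1]-np.mean(q[:,1]))<.23)
    rep('orange',near&(hsv[...,0]>8)&(hsv[...,0]<20)&(hsv[...,1]>150)&(P[...,2]>.11))
    rep('screw',near&(hsv[...,2]<70)&(P[...,2]>.11))
    red=near&((hsv[...,0]<5)|(hsv[...,0]>174))&(hsv[...,1]>150)&(hsv[...,2]>90)&(abs(P[...,2]-.1)<.008)
    n2,l,st,_=cv2.connectedComponentsWithStats(red.astype(np.uint8)); 
    rep('red',red); print(cv2.minAreaRect((P[red][:,:2]*1000).astype(np.float32)))
E
python3 m.py; python3 - <<'E'
import cv2
a=cv2.imread('pics/top0.png')[185:285,270:430]; b=cv2.imread('pics/scene0.png')[195:315,210:390]
cv2.imwrite('pics/c.png',cv2.vconcat([cv2.resize(a,(480,300),interpolation=2),cv2.resize(b,(480,300),interpolation=2)]))
E
```

```text
top0 platform 4743 0.05500470580046574 ((534.0999145507812, -26.991897583007812), (200.00277709960938, 319.9717102050781), 0.5288078784942627)
orange 135 [353.4 230.9] [ 0.5408 -0.0661  0.1243] [ 0.464 -0.152  0.114] [0.587 0.125 0.179]
screw 259 [301.3 235.4] [0.5352 0.0913 0.1324] [ 0.475 -0.121  0.119] [0.737 0.12  0.144]
red 1465 [368.3 228.3] [ 0.5473 -0.077   0.1   ] [ 0.503 -0.163  0.092] [0.593 0.028 0.108]
((547.9205932617188, -66.80560302734375), (88.70449829101562, 190.91207885742188), 0.6995623111724854)
scene0 platform 1874 0.05706576336381692 ((562.1751098632812, -25.590957641601562), (142.54420471191406, 319.6134033203125), 0.8824335932731628)
orange 301 [300.9 226.3] [ 0.5402 -0.0325  0.1251] [ 0.466 -0.15   0.111] [0.586 0.126 0.176]
screw 538 [327.  241.2] [0.5534 0.0867 0.1314] [ 0.472 -0.147  0.11 ] [0.761 0.127 0.148]
red 1167 [274.9 238.5] [ 0.5664 -0.0667  0.1021] [ 0.506 -0.158  0.092] [0.593 0.01  0.107]
((549.5846557617188, -74.29106903076172), (86.24685668945312, 168.99139404296875), 0.6828470826148987)
```

View pics/c.png

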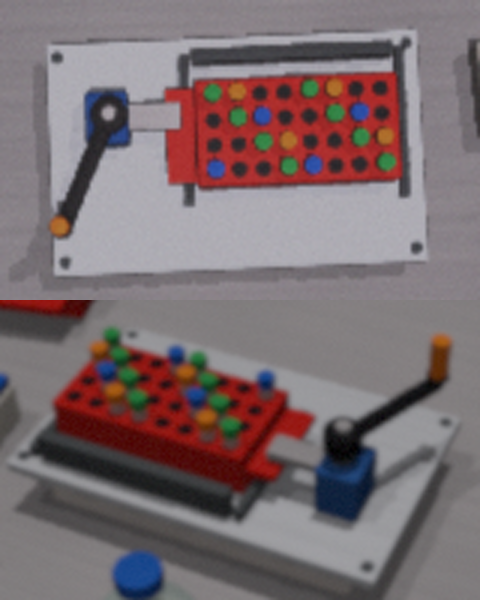

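The crop shows the rack about 15 mm short of the back stop, with its lug already under the steel foot. The lever points forward and outward, with the orange grip at its end. Next I'll isolate the grip and the rack edges in the shaker frame.

```bash
cat > m2.py <<'E'
from h import *
import sys
O=np.array([.5341,-.027]); a=np.radians(.6); X=np.array([np.cos(a),np.sin(a)]); Y=np.array([-X[1],X[0]])
for n in sys.argv[1:]:
    s=np.load(f'/tmp/{n}.npz'); P=cloud(s); hsv=cv2.cvtColor(s['image'],cv2.COLOR_RGB2HSV).astype(int)
    S=np.stack([(P[...,:2]-O)@X,(P[...,:2]-O)@Y,P[...,2]],-1)*1000
    m=(s['z_map']>0)&(hsv[...,0]>8)&(hsv[...,0]<20)&(hsv[...,1]>150)&(S[...,2]>125)&(np.hypot(S[...,0]-30,S[...,1]-105)<135)&(np.hypot(S[...,0]-30,S[...,1]-105)>70)
    q=S[m]; print(n,'grip',len(q),q.min(0).round(1),q.max(0).round(1),q.mean(0).round(1)); t=q[q[:,2]>166]
    if len(t): c=(t.min(0)+t.max(0))/2; print(' top',len(t),t.mean(0).round(1),c.round(1),'q',np.arctan2(t.mean(0)[1]-105,30-t.mean(0)[0]).round(3),'r',np.hypot(*(t.mean(0)[:2]-[30,105])).round(1))
    m=(s['z_map']>0)&((hsv[...,0]<5)|(hsv[...,0]>174))&(hsv[...,1]>150)&(abs(S[...,2]-100)<4)&(S[...,1]>-136)&(S[...,1]<34)&(abs(S[...,0])<90)
    q=S[m]
    for lo,hi in ((-130,-95),(-70,-30),(-5,30)):
        b=q[(q[:,1]>lo)&(q[:,1]<hi),0]; print(' rack x',np.percentile(b,[0,1,99,100]).round(1))
    print(' rack y',q[:,1].min().round(1),q[:,1].max().round(1),'z',np.median(q[:,2]).round(1))
E
python3 m2.py top0 scene0
```

```text
top0 grip 37 [-68.2  -4.1 125.3] [ 49.7 152.3 179.3] [-43.3 122.2 163.1]
 top 28 [-60.9 145.7 172.2] [-61.  145.8 173.4] q 0.421 r 99.6
 rack x [-30.4 -30.   56.1  56.4]
 rack x [-30.4 -30.2  56.4  57.8]
 rack x [-30.2 -30.   56.3  56.8]
 rack y -135.0 33.9 z 100.0
scene0 grip 112 [-66.2  -6.  125.1] [ 50.8 154.1 175.8] [-39.7 122.7 152.3]
 top 32 [-59.3 149.  172.4] [-60.  148.9 171.3] q 0.458 r 99.6
 rack x [-27.2 -25.9  57.5  58. ]
 rack x [-20.7 -14.7  57.1  58.1]
 rack x [-25.8 -25.3  57.4  58. ]
 rack y -131.9 33.9 z 102.0
```

>>> carry_out([
  [[0.0, 0.0, -0.03], -1.0, -1],
  [[0.0, 0.0, -0.06], -2.0, -1],
  [[0.0, 0.0, -0.074], -2.26, -1],
  [[0.0, 0.0, -0.074], -2.26, -1],
])

```text
time: 0.6
tool_pos: [0.2062, 0.5104, 0.2511]
ee_rot: [3.14, 0.001, -3.132]
wrist_force: [-0.4, 0.2, 0.3]
width: 0.0939
finger_force: 0.0
```

>>> carry_out([
  [[-0.025, -0.055, 0.0], 0, -1],
  [[-0.05, -0.11, 0.0], 0, -1],
  [[-0.075, -0.165, 0.0], 0, -1],
  [[-0.1, -0.22, 0.0], 0, -1],
  [[-0.125, -0.275, 0.0], 0, -1],
  [[-0.15, -0.33, 0.0], 0, -1],
  [[-0.175, -0.385, 0.0], 0, -1],
  [[-0.2, -0.44, 0.0], 0, -1],
  [[-0.225, -0.495, 0.0], 0, -1],
  [[-0.25, -0.55, 0.0], 0, -1],
])

```text
time: 1.85
tool_pos: [0.4617, -0.0391, 0.2485]
ee_rot: [3.141, -0.002, -3.132]
wrist_force: [1.1, 0.3, -0.2]
width: 0.0943
finger_force: 0.0
```

>>> carry_out([
  [[-0.01, -0.024, 0.0], 0, -1],
  [[-0.017, -0.041, 0.0], 0, -1],
  [[-0.017, -0.041, 0.04], 0, -1],
  [[-0.017, -0.041, 0.06], 0, -1],
  [[-0.017, -0.041, 0.06], 0, -1],
  [[-0.017, -0.041, 0.06], 0, -1],
])

```text
time: 2.6
tool_pos: [0.4796, -0.0778, 0.1909]
ee_rot: [-3.141, 0.001, -3.13]
wrist_force: [-0.0, 0.4, -0.9]
width: 0.0939
finger_force: 0.0
```

>>> carry_out([
  [[0, 0, 0.03], 0, -1],
  [[0, 0, 0.06], 0, -1],
  [[0, 0, 0.09], 0, -1],
  [[0, 0, 0.11], 0, -1],
  [[0, 0, 0.12], 0, -1],
  [[-0.004, 0, 0.12], 0, -1],
  [[-0.008, 0, 0.12], 0, -1],
  [[-0.01, 0, 0.12], 0, -1],
  [[-0.011, 0, 0.12], 0, -1],
  [[-0.012, 0, 0.12], 0, -1],
])

```text
time: 3.85
tool_pos: [0.4914, -0.078, 0.0703]
ee_rot: [-3.142, 0.0, -3.131]
wrist_force: [0.6, -0.2, 0.5]
width: 0.094
finger_force: 0.0
```

>>> carry_out([
  [[-0.001, 0, 0], 0, -1],
  [[-0.002, 0, 0], 0, -1],
  [[-0.003, 0, 0], 0, -1],
  [[-0.004, 0, 0], 0, -1],
  [[-0.005, 0, 0], 0, -1],
  [[-0.006, 0, 0], 0, -1],
  [[-0.007, 0, 0], 0, -1],
  [[-0.008, 0, 0], 0, -1],
])

```text
time: 4.85
tool_pos: [0.4992, -0.0779, 0.07]
ee_rot: [3.141, -0.0, -3.131]
wrist_force: [-3.1, -0.6, 1.0]
width: 0.094
finger_force: 1.4
```

>>> carry_out([
  [[-0.001, 0, 0], 0, -1],
  [[-0.002, 0, 0], 0, -1],
  [[-0.003, 0, 0], 0, -1],
  [[-0.004, 0, 0], 0, -1],
  [[-0.005, 0, 0], 0, -1],
  [[-0.006, 0, 0], 0, -1],
  [[-0.007, 0, 0], 0, -1],
  [[-0.008, 0, 0], 0, -1],
  [[-0.009, 0, 0], 0, -1],
])

```text
time: 5.98
tool_pos: [0.5083, -0.0778, 0.0701]
ee_rot: [3.142, 0.0, -3.131]
wrist_force: [-3.1, -0.6, 0.6]
width: 0.0939
finger_force: 1.3
```

>>> carry_out([
  [[-0.0005, 0, 0], 0, -1],
  [[-0.001, 0, 0], 0, -1],
  [[-0.0015, 0, 0], 0, -1],
  [[-0.002, 0, 0], 0, -1],
])

```text
time: 6.48
tool_pos: [0.5103, -0.0778, 0.0701]
ee_rot: [3.141, 0.0, -3.131]
wrist_force: [-3.0, -0.6, -0.1]
width: 0.0941
finger_force: 1.3
```

>>> carry_out([
  [[-0.0005, 0, 0], 0, -1],
  [[-0.001, 0, 0], 0, -1],
  [[-0.0015, 0, 0], 0, -1],
])

```text
time: 6.85
tool_pos: [0.5131, -0.0779, 0.0708]
ee_rot: [-3.141, 0.003, -3.131]
wrist_force: [0.3, -0.1, 0.4]
width: 0.0937
finger_force: 0.2
```

>>> carry_out([
  [[0, 0, 0], 0, -1],
])

```text
time: 6.98
tool_pos: [0.5132, -0.0779, 0.0708]
ee_rot: [-3.141, 0.003, -3.131]
wrist_force: [0.1, -0.6, 1.2]
width: 0.0937
finger_force: 0.7
```

>>> carry_out([
  [[-0.0005, 0, 0], 0, -1],
  [[-0.001, 0, 0], 0, -1],
])

```text
time: 7.22
tool_pos: [0.5131, -0.0779, 0.0707]
ee_rot: [-3.141, 0.001, -3.131]
wrist_force: [-1.6, -0.3, 3.6]
width: 0.094
finger_force: 2.0
```

>>> carry_out([
  [[-0.0005, 0, 0], 0, -1],
  [[-0.001, 0, 0], 0, -1],
])

```text
time: 7.48
tool_pos: [0.5133, -0.0779, 0.0706]
ee_rot: [-3.141, -0.001, -3.131]
wrist_force: [-4.3, 0.1, 6.2]
width: 0.0939
finger_force: 3.1
```

```bash
python3 - <<'E'
from h import *
a=snap('wrist','w1')['image'];b=snap('scene','s1')['image']
c=cv2.resize(b[185:325,200:400],(640,448),interpolation=2)
cv2.imwrite('pics/d.png',np.hstack([cv2.resize(a,(400,300)),cv2.resize(c,(400,300))])[:,:,::-1])
E
python3 m2.py s1 scene0
```

```text
s1 grip 126 [-70.   -5.2 125.2] [ 64.9 154.7 230.8] [-39.9 122.7 156.3]
 top 46 [-58.7 138.4 176.4] [-53.8  75.  198.5] q 0.36 r 94.8
 rack x [-9.2 -7.3 73.2 74.1]
 rack x [-2.   3.7 73.1 74.5]
 rack x [-12.5  -9.2  73.5  74.7]
 rack y -130.5 33.6 z 102.1
scene0 grip 112 [-66.2  -6.  125.1] [ 50.8 154.1 175.8] [-39.7 122.7 152.3]
 top 32 [-59.3 149.  172.4] [-60.  148.9 171.3] q 0.458 r 99.6
 rack x [-27.2 -25.9  57.5  58. ]
 rack x [-20.7 -14.7  57.1  58.1]
 rack x [-25.8 -25.3  57.4  58. ]
 rack y -131.9 33.9 z 102.0
```

View pics/d.png

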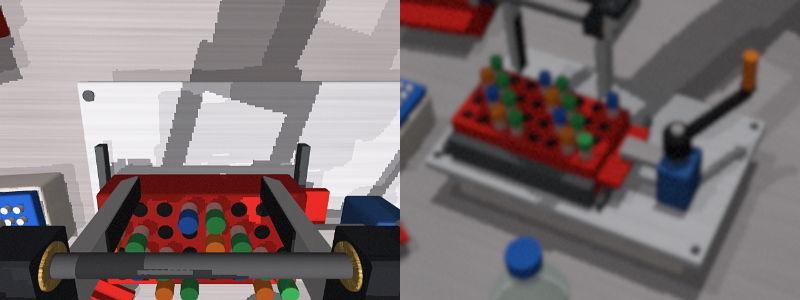

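The wrist view shows both fingers flat on the rack's front face, with the rack's back edge at the bar. The scene view shows the back edge moved about 16 mm to the stop, and the tool has stalled with the force rising. A bit more push will confirm it.

>>> carry_out([
  [[-0.0005, 0, 0], 0, -1],
  [[-0.001, 0, 0], 0, -1],
  [[-0.001, 0, 0], 0, -1],
  [[-0.001, 0, 0], 0, -1],
])

```text
time: 8.07
tool_pos: [0.5133, -0.0779, 0.0706]
ee_rot: [-3.141, -0.003, -3.131]
wrist_force: [-4.6, -0.2, 7.3]
width: 0.094
finger_force: 3.6
```

>>> carry_out([
  [[0.003, 0, 0], 0, -1],
  [[0.01, 0, 0], 0, -1],
  [[0.02, 0, 0], 0, -1],
  [[0.02, 0, 0], 0, -1],
  [[0.02, 0, -0.05], 0, -1],
  [[0.02, 0, -0.1], 0, -1],
  [[0.02, 0, -0.15], 0, -1],
  [[0.05, 0.05, -0.15], 0, -1],
  [[0.07, 0.08, -0.15], 0, -1],
  [[0.07, 0.08, -0.15], 0, -1],
])

```text
time: 9.32
tool_pos: [0.4431, 0.0029, 0.2205]
ee_rot: [3.141, 0.001, -3.128]
wrist_force: [0.5, -0.0, -0.5]
width: 0.0939
finger_force: 0.0
```

```bash
python3 -c "
from h import *
snap('top','t2');snap('scene','s2')"
python3 m2.py t2 s2
```

```text
t2 grip 38 [-68.5  -7.1 125. ] [ 64.7 151.8 180.2] [-45.  126.  164.6]
 top 30 [-61.2 145.9 172.4] [-61.2 145.9 173.4] q 0.421 r 100.0
 rack x [-14.9 -14.6  73.9  74.3]
 rack x [-14.6 -14.5  73.7  74. ]
 rack x [-15.2 -14.8  73.7  74.4]
 rack y -135.2 33.9 z 100.0
s2 grip 130 [-75.6  -5.  125.1] [ 65.  155.1 392.3] [-43.7 130.2 156.9]
 top 47 [-60.1 147.3 177. ] [-65.3 119.4 279.2] q 0.439 r 99.5
 rack x [-9.6 -8.5 74.  74.3]
 rack x [-1.9  1.  73.9 74.3]
 rack x [-11.9  -9.8  74.1  74.6]
 rack y -130.9 33.8 z 102.1
```

>>> carry_out([
  [[-0.01, 0.04, 0], 0.8, -1],
  [[-0.02, 0.08, 0], 1.6, -1],
  [[-0.03, 0.115, 0], 2.43, -1],
  [[-0.03, 0.115, 0], 2.43, -1],
  [[-0.03, 0.115, 0.03], 2.43, -1],
  [[-0.03, 0.115, 0.06], 2.43, -1],
  [[-0.03, 0.115, 0.083], 2.43, -1],
  [[-0.03, 0.115, 0.083], 2.43, -1],
])

```text
time: 10.42
tool_pos: [0.4714, 0.115, 0.1346]
ee_rot: [-3.138, -0.004, 2.727]
wrist_force: [0.1, -0.6, 0.6]
width: 0.0939
finger_force: 0.0
```

```bash
python3 -c "
from h import *
snap('wrist','w2');print(robot.get_obs()['tool_pos'])"
```

```text
[0.47243787 0.11544323 0.13638698]
```

View pics/w2.png

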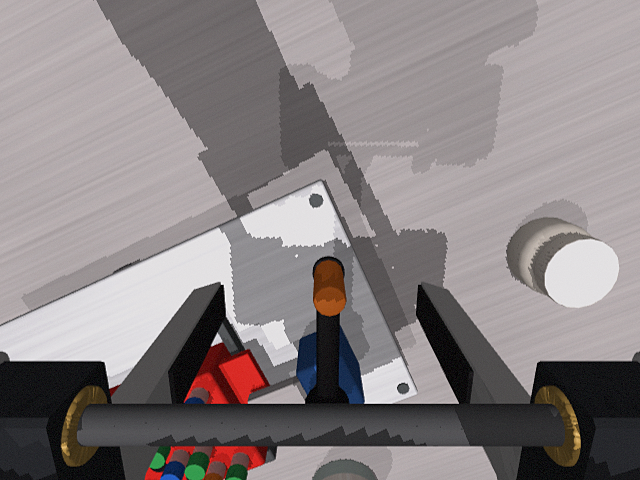

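The wrist view shows the orange post (328,285) between the open fingers, about 2 mm to the right of centre. I'll correct that and close.

>>> carry_out([
  [[0.002, 0.0023, 0], 0, -1],
  [[0.002, 0.0023, 0], 0, 0.4],
  [[0.002, 0.0023, 0], 0, 0.6],
  [[0.002, 0.0023, 0], 0, 1],
  [[0.002, 0.0023, 0], 0, 1],
  [[0.002, 0.0023, 0], 0, 1],
])

```text
time: 11.22
tool_pos: [0.4717, 0.1198, 0.137]
ee_rot: [3.142, -0.0, 2.728]
wrist_force: [-0.6, -1.5, 0.3]
width: 0.0475
finger_force: 0.0
```

```bash
cat > arc.py <<'E'
# rows along the arc about the screw axis, from the present TCP/yaw, in the call's axes and units
from h import *
import sys
O=np.array([.5341,-.027]);a=.0105;C=O+np.array([.030-.105*a,.105+.030*a])
o=robot.get_obs();p=np.array(o['tool_pos'])[:2];y=o['ee_rot'][2]
d=p-C;q=np.pi+a-np.arctan2(d[1],d[0]);r=np.hypot(*d)
print('q',round(q%(2*np.pi),3),'r',round(r,4),'yaw',round(y,3),'F',np.round(o['wrist_force'],2),'w',o['width'],o['finger_force'])
tx=np.array([np.cos(y),np.sin(y)]);ty=np.array([np.sin(y),-np.cos(y)])
t=-np.array([np.sin(np.pi+a-q),-np.cos(np.pi+a-q)]);print('Ftan on tool',round(float(np.dot(o['wrist_force'][:2],t)),2),'dirs t in tool',(t@tx).round(2),(t@ty).round(2))
for k in map(float,sys.argv[1:]):
    th=np.pi+a-q-k; n=C+r*np.array([np.cos(th),np.sin(th)])-p
    print(k,round(float(n@tx),4),round(float(n@ty),4),round(np.degrees(k)/10,2))
E
python3 arc.py .08 .16 .24 .32 .40 .48 .56 .64 .72 .78
```

```text
q 0.437 r 0.1003 yaw 2.728 F [-0.6  -1.5   0.26] w 0.047515746417654894 0.0
Ftan on tool 1.62 dirs t in tool 0.01 -1.0
0.08 -0.0004 0.008 0.46
0.16 -0.0015 0.016 0.92
0.24 -0.0032 0.0238 1.38
0.32 -0.0055 0.0315 1.83
0.4 -0.0084 0.0389 2.29
0.48 -0.0119 0.0461 2.75
0.56 -0.016 0.0531 3.21
0.64 -0.0206 0.0596 3.67
0.72 -0.0257 0.0658 4.13
0.78 -0.0299 0.0701 4.47
```

>>> carry_out([
  [[0, 0, 0], 0, 1],
  [[0, 0, 0], 0, 1],
  [[0, 0, 0], 0, 1],
  [[0, 0, 0], 0, 1],
  [[0, 0, 0], 0, 1],
])

```text
time: 11.85
tool_pos: [0.4717, 0.1197, 0.1371]
ee_rot: [-3.142, 0.0, 2.728]
wrist_force: [-0.3, 0.0, -0.7]
width: 0.0142
finger_force: 30.0
```

```bash
python3 arc.py .06 .12 .18 .24 .30 .36 .42 .48 .54 .6
```

```text
q 0.436 r 0.1002 yaw 2.728 F [-0.34  0.02 -0.7 ] w 0.014247112660783092 29.99997764825821
Ftan on tool 0.12 dirs t in tool 0.01 -1.0
0.06 -0.0003 0.006 0.34
0.12 -0.0009 0.012 0.69
0.18 -0.0018 0.0179 1.03
0.24 -0.0032 0.0238 1.38
0.3 -0.0048 0.0296 1.72
0.36 -0.0069 0.0352 2.06
0.42 -0.0092 0.0407 2.41
0.48 -0.0119 0.0461 2.75
0.54 -0.0149 0.0513 3.09
0.6 -0.0182 0.0564 3.44
```

>>> carry_out([
  [[-0.0003, 0.006, 0], 0.34, 1],
  [[-0.0009, 0.012, 0], 0.69, 1],
  [[-0.0018, 0.0179, 0], 1.03, 1],
  [[-0.0032, 0.0238, 0], 1.38, 1],
  [[-0.0048, 0.0296, 0], 1.72, 1],
  [[-0.0069, 0.0352, 0], 2.06, 1],
  [[-0.0092, 0.0407, 0], 2.41, 1],
  [[-0.0119, 0.0461, 0], 2.75, 1],
  [[-0.0149, 0.0513, 0], 3.09, 1],
  [[-0.0182, 0.0564, 0], 3.44, 1],
])

```text
time: 13.1
tool_pos: [0.5103, 0.164, 0.1369]
ee_rot: [-3.139, -0.001, 2.126]
wrist_force: [-1.7, -0.9, 0.1]
width: 0.0145
finger_force: 30.0
```

```bash
python3 arc.py .03 .06 .09 .12 .15 .17 .19 .21
```

```text
q 1.03 r 0.1006 yaw 2.126 F [-1.75 -0.91  0.09] w 0.014500935544381947 30.000277161598206
Ftan on tool 1.96 dirs t in tool 0.0 -1.0
0.03 -0.0001 0.003 0.17
0.06 -0.0002 0.006 0.34
0.09 -0.0004 0.009 0.52
0.12 -0.0008 0.012 0.69
0.15 -0.0012 0.015 0.86
0.17 -0.0015 0.017 0.97
0.19 -0.0019 0.019 1.09
0.21 -0.0023 0.021 1.2
```

>>> carry_out([
  [[-0.0001, 0.003, 0], 0.17, 1],
  [[-0.0002, 0.006, 0], 0.34, 1],
  [[-0.0004, 0.009, 0], 0.52, 1],
  [[-0.0008, 0.012, 0], 0.69, 1],
  [[-0.0012, 0.015, 0], 0.86, 1],
  [[-0.0015, 0.017, 0], 0.97, 1],
  [[-0.0019, 0.019, 0], 1.09, 1],
])

```text
time: 13.98
tool_pos: [0.5283, 0.1726, 0.1371]
ee_rot: [3.142, -0.0, 1.936]
wrist_force: [-1.7, -0.3, -0.0]
width: 0.0142
finger_force: 30.0
```

```bash
python3 arc.py .02 .04 .06 .08
```

```text
q 1.229 r 0.1004 yaw 1.936 F [-1.73 -0.26 -0.03] w 0.014219110798159181 30.003867745399475
Ftan on tool 1.71 dirs t in tool 0.01 -1.0
0.02 -0.0 0.002 0.11
0.04 -0.0001 0.004 0.23
0.06 -0.0003 0.006 0.34
0.08 -0.0004 0.008 0.46
```

>>> carry_out([
  [[0, 0.001, 0], 0.06, 1],
  [[0, 0.002, 0], 0.11, 1],
  [[0, 0.003, 0], 0.17, 1],
  [[-0.0001, 0.004, 0], 0.23, 1],
  [[-0.0002, 0.005, 0], 0.29, 1],
  [[-0.0003, 0.0055, 0], 0.31, 1],
])

```text
time: 14.72
tool_pos: [0.5333, 0.1743, 0.1371]
ee_rot: [-3.141, -0.0, 1.883]
wrist_force: [-2.6, -0.2, 1.7]
width: 0.0144
finger_force: 30.0
```

>>> carry_out([
  [[0, 0.0005, 0], 0.03, 1],
  [[0, 0.001, 0], 0.06, 1],
  [[0, 0.001, 0], 0.06, 1],
])

```text
time: 15.1
tool_pos: [0.5344, 0.1746, 0.1371]
ee_rot: [-3.142, -0.0, 1.873]
wrist_force: [-3.0, 1.1, 0.1]
width: 0.0143
finger_force: 30.0
```

```bash
python3 arc.py
```

```text
q 1.292 r 0.1004 yaw 1.873 F [-3.    1.08  0.1 ] w 0.014290000278049674 30.005352795124054
Ftan on tool 2.57 dirs t in tool 0.01 -1.0
```

>>> carry_out([
  [[0, 0.0005, 0], 0.03, 1],
  [[0, 0.001, 0], 0.06, 1],
  [[0, 0.001, 0], 0.06, 1],
])

```text
time: 15.48
tool_pos: [0.5354, 0.1749, 0.1371]
ee_rot: [3.142, -0.0, 1.862]
wrist_force: [-3.2, 0.6, 0.9]
width: 0.0147
finger_force: 30.0
```

```bash
python3 arc.py
```

```text
q 1.303 r 0.1004 yaw 1.862 F [-3.19  0.55  0.9 ] w 0.01474536302269064 30.00547081232071
Ftan on tool 2.91 dirs t in tool 0.01 -1.0
```

>>> carry_out([
  [[0, 0.0005, 0], 0.0, 1],
  [[0, 0.001, 0], 0.0, 1],
  [[0, 0.001, 0], 0.0, 1],
])

```text
time: 15.85
tool_pos: [0.536, 0.1751, 0.137]
ee_rot: [-3.141, -0.0, 1.863]
wrist_force: [-3.7, 1.2, 0.6]
width: 0.0143
finger_force: 30.0
```

```bash
python3 arc.py
```

```text
q 1.309 r 0.1005 yaw 1.863 F [-3.73  1.23  0.55] w 0.014262423334748666 30.01109004020691
Ftan on tool 3.26 dirs t in tool 0.02 -1.0
```

>>> carry_out([
  [[0, 0.0005, 0], 0.0, 1],
  [[0, 0.001, 0], 0.0, 1],
  [[0, 0.001, 0], 0.0, 1],
])

```text
time: 16.23
tool_pos: [0.5365, 0.1753, 0.1369]
ee_rot: [-3.14, -0.0, 1.863]
wrist_force: [-5.2, -0.6, 2.3]
width: 0.014
finger_force: 30.0
```

```bash
python3 arc.py
```

```text
q 1.314 r 0.1005 yaw 1.863 F [-5.2  -0.57  2.31] w 0.014047461246873932 30.02054214477539
Ftan on tool 5.16 dirs t in tool 0.02 -1.0
```

>>> carry_out([
  [[0, 0.0005, 0], 0.0, 1],
  [[0, 0.001, 0], 0.0, 1],
  [[0, 0.0015, 0], 0.0, 1],
  [[0, 0.0015, 0], 0.0, 1],
])

```text
time: 16.73
tool_pos: [0.537, 0.1755, 0.1367]
ee_rot: [-3.138, -0.0, 1.863]
wrist_force: [-8.1, -0.5, 2.0]
width: 0.0142
finger_force: 30.0
```

```bash
python3 arc.py
```

```text
q 1.32 r 0.1006 yaw 1.863 F [-8.12 -0.51  1.96] w 0.014221967319800712 30.031123459339142
Ftan on tool 7.98 dirs t in tool 0.03 -1.0
```

>>> carry_out([
  [[0, 0.0005, 0], 0.0, 1],
  [[0, 0.001, 0], 0.0, 1],
  [[0, 0.001, 0], 0.0, 1],
])

```text
time: 17.1
tool_pos: [0.5374, 0.1757, 0.1366]
ee_rot: [-3.136, -0.001, 1.863]
wrist_force: [-9.1, -0.5, 2.7]
width: 0.0144
finger_force: 30.0
```

>>> carry_out([
  [[0, 0, 0], 0.0, 1],
])

```text
time: 17.23
tool_pos: [0.5374, 0.1757, 0.1366]
ee_rot: [-3.136, -0.001, 1.863]
wrist_force: [-8.6, -0.4, 2.1]
width: 0.0145
finger_force: 30.0
```

```bash
python3 arc.py
```

```text
q 1.324 r 0.1007 yaw 1.863 F [-8.58 -0.37  2.06] w 0.014465443162096673 30.039189755916595
Ftan on tool 8.39 dirs t in tool 0.03 -1.0
```

>>> carry_out([
  [[0, 0.0004, 0], 0.0, 1],
  [[0, 0.0007, 0], 0.0, 1],
  [[0, 0.0007, 0], 0.0, 1],
  [[0, 0.0007, 0], 0.0, 1],
])

```text
time: 17.73
tool_pos: [0.5376, 0.1758, 0.1365]
ee_rot: [-3.135, -0.001, 1.863]
wrist_force: [-9.2, -0.7, 2.2]
width: 0.014
finger_force: 30.0
```

>>> carry_out([
  [[0, 0, 0], 0.0, 1],
  [[0, 0, 0], 0.0, 1],
  [[0, 0, 0], 0.0, 1],
  [[0, 0, 0], 0.0, 1],
  [[0, 0, 0], 0.0, 1],
])

```text
time: 18.35
tool_pos: [0.5376, 0.1758, 0.1365]
ee_rot: [-3.135, -0.001, 1.863]
wrist_force: [-10.7, -0.6, 2.9]
width: 0.0144
finger_force: 30.0
```

>>> carry_out([
  [[0, 0, 0], 0.0, 1],
  [[0, 0, 0], 0.0, 1],
  [[0, 0, 0], 0.0, 1],
  [[0, 0, 0], 0.0, 1],
  [[0, 0, 0], 0.0, 1],
])

```text
time: 18.98
tool_pos: [0.5376, 0.1758, 0.1365]
ee_rot: [-3.135, -0.001, 1.863]
wrist_force: [-10.0, -0.3, 3.4]
width: 0.0141
finger_force: 30.0
```

```bash
python3 arc.py
```

```text
q 1.327 r 0.1008 yaw 1.863 F [-10.03  -0.28   3.38] w 0.014149150007199948 30.04463016986847
Ftan on tool 9.78 dirs t in tool 0.04 -1.0
```

>>> carry_out([
  [[0, 0, 0], 0.0, 1],
  [[0, 0, 0], 0.0, 1],
  [[0, 0, 0], 0.0, 1],
  [[0, 0, 0], 0.0, 1],
  [[0, 0, 0], 0.0, 1],
  [[0, 0, 0], 0.0, 1],
  [[0, 0, 0], 0.0, 1],
  [[0, 0, 0], 0.0, 1],
])

```text
time: 19.98
tool_pos: [0.5376, 0.1758, 0.1365]
ee_rot: [-3.135, -0.001, 1.863]
wrist_force: [-10.4, -1.6, 2.2]
width: 0.0145
finger_force: 30.0
```

```bash
python3 arc.py; python3 -c "
from h import *
a=robot.get_obs();print(a['wrist_torque'],a['wrist_force'],[k for k in a])"
```

```text
q 1.326 r 0.1008 yaw 1.863 F [-10.41  -1.63   2.22] w 0.014539938535568408 30.044561326503754
Ftan on tool 10.49 dirs t in tool 0.04 -1.0
[-0.23436098  1.96386579 -0.08935136] [-10.41494794  -1.62760115   2.2174148 ] ['time', 'joint_positions', 'qvel', 'joint_torque', 'tool_pos', 'ee_rot', 'wrist_force', 'wrist_torque', 'finger_force', 'width']
```

>>> carry_out([
  [[0, -0.001, 0], 0.0, 1],
  [[0, -0.002, 0], 0.0, 1],
  [[0, -0.003, 0], 0.0, 1],
  [[0, -0.004, 0], 0.0, 1],
  [[0, -0.0045, 0], 0.0, 1],
  [[0, -0.0045, 0], 0.0, 1],
])

```text
time: 20.72
tool_pos: [0.536, 0.175, 0.1371]
ee_rot: [-3.142, -0.0, 1.862]
wrist_force: [-4.9, -0.1, 1.1]
width: 0.0145
finger_force: 30.0
```

```bash
python3 arc.py
```

```text
q 1.309 r 0.1004 yaw 1.862 F [-4.95 -0.08  1.09] w 0.01445394900008087 30.012480318546295
Ftan on tool 4.79 dirs t in tool 0.02 -1.0
```

>>> carry_out([
  [[0, -0.0005, 0], 0.0, 1],
  [[0, -0.001, 0], 0.0, 1],
  [[0, -0.001, 0], 0.0, 1],
])

```text
time: 21.1
tool_pos: [0.5355, 0.1748, 0.1372]
ee_rot: [3.14, 0.0, 1.862]
wrist_force: [-1.4, 1.5, 1.0]
width: 0.0139
finger_force: 30.0
```

```bash
python3 arc.py
```

```text
q 1.304 r 0.1003 yaw 1.862 F [-1.43  1.48  0.95] w 0.013912871736339719 30.006092190742493
Ftan on tool 0.97 dirs t in tool 0.01 -1.0
```

>>> carry_out([
  [[0, 0, 0], 0.0, -1],
  [[0, 0, 0], 0.0, -1],
  [[0, 0, 0], 0.0, -1],
  [[0, 0, 0], 0.0, -1],
  [[0, 0, 0], 0.0, -1],
  [[0, 0, 0], 0.0, -1],
])

```text
time: 21.85
tool_pos: [0.5351, 0.1747, 0.1371]
ee_rot: [3.141, -0.0, 1.862]
wrist_force: [-0.3, 0.2, 0.3]
width: 0.0711
finger_force: 0.0
```

>>> carry_out([
  [[0, 0, -0.02], 0.0, -1],
  [[0, 0, -0.06], 0.0, -1],
  [[0, 0, -0.12], 0.0, -1],
  [[0.04, -0.04, -0.12], 0.0, -1],
  [[0.06, -0.1, -0.12], 0.0, -1],
  [[0.06, -0.15, -0.12], 0.0, -1],
  [[0.06, -0.2, -0.12], 0.0, -1],
  [[0.06, -0.2, -0.12], 0.0, -1],
])

```text
time: 22.85
tool_pos: [0.3245, 0.1744, 0.2583]
ee_rot: [3.138, -0.0, 1.863]
wrist_force: [0.5, -0.1, -0.6]
width: 0.0941
finger_force: 0.0
```

```bash
python3 -c "
from h import *
snap('top','t3');snap('scene','s3')"
python3 m2.py t3 s3
```

```text
t3 grip 39 [ -4.3  -4.8 125.6] [ 66.7 206.8 177.9] [ 15.7 154.2 161.2]
 top 28 [  2.3 200.5 171.6] [  1.7 200.7 172.4] q 1.288 r 99.4
 rack x [-14.7 -14.4  73.5  74. ]
 rack x [-14.5 -14.2  73.4  73.8]
 rack x [-14.9 -14.4  73.6  74. ]
 rack y -135.1 34.0 z 100.0
s3 grip 140 [ -4.3  -5.1 125.1] [ 63.9 210.1 176.2] [ 11.6 180.9 155. ]
 top 46 [  4.1 204.1 172.7] [  2.3 203.9 171.2] q 1.315 r 102.5
 rack x [-10.   -8.3  73.2  74.2]
 rack x [-3.5  0.6 73.2 73.5]
 rack x [-11.6  -9.8  73.5  74. ]
 rack y -131.3 33.9 z 102.1
```

View pics/t3.png

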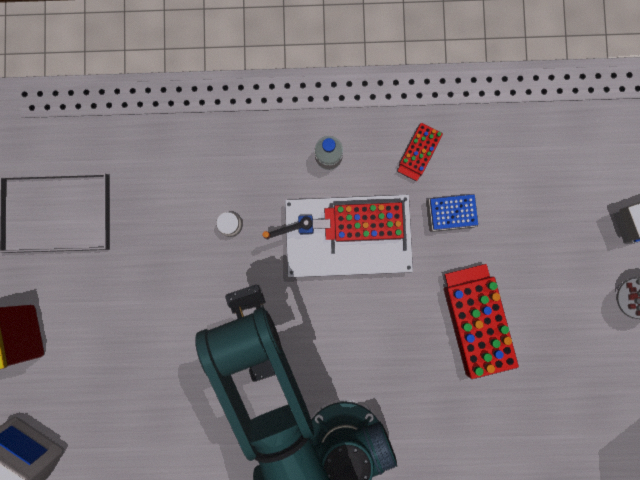

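The top view shows the lever at its seat with the grip at (266,235), the rack against the stop at (369,221), and the jar, bottle and tip box where they were. The arm is clear, so I'm handing the job in.

```bash
python3 -c "
from bench import robot
print(robot.close_job())"
```

```text
the job is handed in; nothing more can be done
None
```

I handed the job in at about 23 s, with no verdict returned: the rack is home against the stop, the screw was held at its seat at about 1 N m for about 2 s and let go, and nothing around the shaker moved.

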